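# Put away the waiting phones and load the next one for repair

### The arm

A 6-joint arm with a two-finger parallel gripper is mounted at the origin on the work surface. World frame = base frame: x ahead of the robot, y to its left, z up, the work surface at z = 0. Lengths are in m, angles in rad, forces in N, time in s.
With the tool pointing down it reaches from about 0.3 to 0.775 m from the base axis. Payload 14.6 kg.
Tool frame: the origin (TCP) lies at the very end of the fingers, on their centre line; the grasp point (between the pads) lies 19 mm behind it; z points along the fingers, y is the direction in which the jaws open and shut (so a half turn about z gives the same grasp; the last joint's range is limited). The gripper opens to 94 mm and grips with 3 to 60 N. Pads are 16 mm wide; open, the fingers measure 119 mm over their backs; the gripper's body (75 mm by 177 mm) begins 78 mm behind the grasp point.
Start: joints at [-1.397, 0.3, 1.521, -0, 1.321, -0.067], TCP at [0.131, -0.534, 0.205] pointing down, gripper open.
Joint ranges: [-3.03, 3.03], [-0.79, 2.21], [0.23, 2.52], [-1.04, 4.18], [0, 3.07], [-2.55, 2.55]. Speed limits (rad/s): [2.22, 2.22, 2.57, 3.14, 3.14, 3.14].

### API

Orientations are given as a unit quaternion [w, x, y, z].
In Python, from station import bot gives the robot as it stands. The module is installed in compiled form; this text tells all that it offers.
- The arm moves only by the tool play_rows, never from a script. Its argument "rows" is a list of rows, each an object of numbers: "tx", "ty", "tz": the shift along the tool's x, y, z each as a share of 0.1 m, from -1 to 1; "rx", "ry", "rz": the turn, a rotation vector about the tool's x, y, z each as a share of 0.5 rad, from -1 to 1; "claw": the gripper command: -1 is shut, 1 is fully open, values between are in proportion. In form: [{"tx": .., "ty": .., "tz": .., "rx": .., "ry": .., "rz": .., "claw": ..}, ...]. A call has 1 to 8 rows; each row is the pose to reach, as a shift and turn from the pose measured when the call began, along the tool's axes at that moment; what a row does not reach only later rows make up. A row lasts 1/12 s, in which the tool goes at most 41.7 mm and 7.16 degrees, less where a joint would pass 70% of its speed; a pose out of reach is approached as far as the arm can. A call with a number of a shift or a turn outside -1 to 1 is refused whole. A call with a gripper value outside its range is refused whole. The fingers move at their own pace and stop on an object; the grip force is fixed at half the most. Time passes only in rows, so rows that repeat a pose let the fingers close. It gives the time, the measured TCP pose, the force and the opening at its end, in the units of the state.
- bot.observe(): the state, without advancing time (a new reading comes with each control period).
- bot.capture(name): name is "scene" or "top"; returns a dict with "img" (384x512x3 uint8, blue, green, red), "K" (3x3 intrinsics, pixels), "dist" ([k1, k2, p1, p2, k3] as OpenCV has them; the pictures are not rectified), "R" (3x3) and "t" (3): a world point X has camera coordinates R X + t. Camera axes: x right, y down, z forward; pixel columns grow to the right and rows downward; lengths in m; the calibration is good to about 2 mm. A picture is of the moment at which its call begins. There is no depth.
- bot.job_done(): hands the job in, once; it reports no verdict.
The state is a dict: "t": time; "joints": joint angles; "dq": joint speeds; "joint_efforts": joint torques, N m; "eef_pos": TCP position; "tool_rot": TCP orientation; "ft_force": force on the tool from outside, world axes, zero at the start; "wrist_torque": the same for the moment, N m; "finger_gap": opening from 0.0 (shut) to 1.0 (fully open).
Only numpy, scipy, OpenCV 4.12 (cv2) and the standard library are available. Lean on these libraries where they do the work, as an engineer would, in place of code of your own. Each camera call takes 0.05 s, during which the arm holds its last target. There are 200 camera calls.

### The job

Put the red, blue and green keypad phones away, each lying flat, face up, inside the job tray of its own colour. Only when all three are in their trays, lay the yellow keypad phone in front of the aluminium holder and slide it in under the cap until it clicks fully home against the stop. Leave the white touch-screen phone and the spool of solder where they are.

Things in the scene. Friction and masses are not known exactly. Their poses are not given: they have to be found in the camera images.
- red_phone_center (a point): Red keypad phone, a slab (mm) 90 long (x) x 42 wide (y) x 16 high (z), about 90 g, face up, white keys at its -x end, small green screen at +x. Each long side has two notches (16 long, 4 deep, centred 28 either side of the middle); grip across the width at the middle, plain for 40. This point is its centre, 8 above its underside; x along its length, y across, z up.
- blue_phone_center (a point): Blue keypad phone, a slab (mm) 90 long (x) x 42 wide (y) x 16 high (z), about 90 g, face up, white keys at its -x end, small green screen at +x. Each long side has two notches (16 long, 4 deep, centred 28 either side of the middle); grip across the width at the middle, plain for 40. This point is its centre, 8 above its underside; x along its length, y across, z up.
- green_phone_center (a point): Green keypad phone, a slab (mm) 90 long (x) x 42 wide (y) x 16 high (z), about 90 g, face up, white keys at its -x end, small green screen at +x. Each long side has two notches (16 long, 4 deep, centred 28 either side of the middle); grip across the width at the middle, plain for 40. This point is its centre, 8 above its underside; x along its length, y across, z up.
- yellow_phone_center (a point): Yellow keypad phone, a slab (mm) 90 long (x) x 42 wide (y) x 16 high (z), about 90 g, face up, white keys at its -x end, small green screen at +x. Each long side has two notches (16 long, 4 deep, centred 28 either side of the middle); grip across the width at the middle, plain for 40. This point is its centre, 8 above its underside; x along its length, y across, z up.
- red_tray: Red open job tray, fixed to the bench, in mm: outside 138 (x) x 118 (y) x 14 high, walls 4 thick, floor 4 thick, so inside it is 130 x 110. Origin at the centre of its underside; x along its longer side, z up. A phone goes in lengthwise along x.
- blue_tray: Blue open job tray, fixed to the bench, in mm: outside 138 (x) x 118 (y) x 14 high, walls 4 thick, floor 4 thick, so inside it is 130 x 110. Origin at the centre of its underside; x along its longer side, z up. A phone goes in lengthwise along x.
- green_tray: Green open job tray, fixed to the bench, in mm: outside 138 (x) x 118 (y) x 14 high, walls 4 thick, floor 4 thick, so inside it is 130 x 110. Origin at the centre of its underside; x along its longer side, z up. A phone goes in lengthwise along x.
- holder: Fixed aluminium cradle (mm). Origin at underside; +x = way in. Plate 6 thick, 104 wide, x -75 to 58. Slippery funnel 74 wide at x -20 to channel 46 wide at x 9, stop at x 46; walls 24 high. Cap over x 36 to 58, underside 25, top 29 high: lay phone flat on plate (centre x -55, y 0, lengthwise), push along +x. Sprung balls at x 28 resist about 3 to 4 N, then click in its notches. Home: phone centre x 0 to 1, y 0, z 14.
- touch_phone: White touch-screen phone with a large dark screen, 118 (x) x 58 (y) x 9 high, loose; not part of the job, leave it where it lies. Origin at the centre of its underside.
- solder_spool: Metal spool of solder standing on end, 54 diameter x 36 high, loose; leave it alone. Origin at the centre of its underside.
Mind the look-alikes: they are no part of the job. Of the things like the blue_tray, leave any that is pink; of the rest the smaller one is meant.

How it is judged:
On the way, in this order (a step that is already met when the one before it is completed fails the run):
1. the red, blue and green phones all lie flat in the trays of their own colours (before the yellow one is home in the holder) (horizontal distance between red_phone_center and red_tray below 0.045 m and z of red_phone_center in the frame of red_tray between 0.007 and 0.017 m and angle between each of red_phone_center, blue_phone_center, green_phone_center's own z axis and vertical below 0.12 rad and horizontal distance between blue_phone_center and blue_tray below 0.045 m and z of blue_phone_center in the frame of blue_tray between 0.007 and 0.017 m and horizontal distance between green_phone_center and green_tray below 0.045 m and z of green_phone_center in the frame of green_tray between 0.007 and 0.017 m), for 0.2 s.
2. the yellow phone is fully home in the holder (x of yellow_phone_center in the frame of holder between -0.004 and 0.005 m and y of yellow_phone_center in the frame of holder between -0.004 and 0.004 m and z of yellow_phone_center in the frame of holder between 0.01 and 0.019 m and angle between yellow_phone_center's own z axis and vertical below 0.12 rad and angle between the x axis of yellow_phone_center and the x axis of holder, either way round below 0.15 rad), for 0.2 s.
At the end, for the whole second after the job is handed in: Red, blue and green phones face up on the floor of their colour's tray (centre within 45 mm of the tray's); yellow phone face up, home in the holder (centre -4 to +5 mm of the holder's origin along x, within 4 mm sideways, turned under 0.15 rad); tilts under 0.12 rad, all four at rest (all of step 1 and all of step 2 and linear speed of each of red_phone, blue_phone, green_phone, yellow_phone below 0.02 m/s); the robot touches nothing.
It fails at once if the touch-screen phone is moved by more than 30 mm (distance of touch_phone from where it was at the start of the episode above 0.03 m).
It fails at once if the solder spool is moved by more than 30 mm (distance of solder_spool from where it was at the start of the episode above 0.03 m).
It also fails if it takes over 125 s, if anything falls off the work surface, if the arm or the gripper's body presses on something with over 40 N, if the wrist force passes 120 N, or if a joint passes its speed limit or range.

## Working session

There is one attempt and no reset: what is moved stays moved. The work goes in short steps, Python scripts to look and compute and a tool call to move; the robot and the scene stay as the last step left them, time stands still between calls to the robot, and variables do not carry over. Pictures are saved under pics/ and viewed, on a budget of 14 in all, crops included, one or two more only if the job needs it, and the job is handed in when it is done.

Besides the shell and the picture viewer there is one more tool, called after "Call:" by a JSON object that holds its "api" and its "payload". play_rows: Moves the arm, as the interface text tells. Its arguments: {"type":"object","properties":{"rows":{"type":"array","items":{"type":"object","properties":{"tx":{"type":"number","minimum":-1,"maximum":1},"ty":{"type":"number","minimum":-1,"maximum":1},"tz":{"type":"number","minimum":-1,"maximum":1},"rx":{"type":"number","minimum":-1,"maximum":1},"ry":{"type":"number","minimum":-1,"maximum":1},"rz":{"type":"number","minimum":-1,"maximum":1},"claw":{"type":"number"}}}}},"required":["rows"]}

```bash
mkdir -p pics
python3 - <<'E'
from station import bot
import cv2, numpy as np
print(bot.observe())
for n in ("scene","top"):
    c=bot.capture(n); cv2.imwrite(f"pics/{n}0.png",cv2.resize(c["img"],(800,600),interpolation=cv2.INTER_CUBIC)); cv2.imwrite(f"{n}_raw.png",c["img"])
    np.savez(f"{n}.npz",**{k:np.array(c[k]) for k in("K","dist","R","t")})
    print(n,c["K"],c["dist"],c["R"],c["t"], -np.array(c["R"]).T@np.array(c["t"]))
E
```

```text
{'t': 0.0, 'joints': array([-1.39659144e+00,  3.00470075e-01,  1.52159669e+00, -6.01674433e-06,
        1.32068534e+00, -6.65449590e-02]), 'dq': array([ 0.00071438,  0.00174472, -0.00098711, -0.00081841, -0.00204145,
       -0.00018546]), 'joint_efforts': array([ 1.67595554e-04, -5.31812382e+01, -3.52732265e+01,  7.07774330e-02,
        2.44353869e-02, -1.44768687e-04]), 'eef_pos': array([ 0.13111583, -0.53386914,  0.20488029]), 'tool_rot': array([-5.78727260e-04,  9.92763427e-01,  1.20085145e-01, -3.41015538e-05]), 'ft_force': array([-0.62355279, -0.08379644, -0.46085042]), 'wrist_torque': array([-0.03847968,  0.01428238, -0.01223331]), 'finger_gap': 0.9992760945204037}
scene [[471.36423135   0.         253.69452942]
 [  0.         471.36423135 184.64493591]
 [  0.           0.           1.        ]] [-0.0155757  0.         0.         0.         0.       ] [[-0.86698094  0.49830346  0.00614162]
 [ 0.33614618  0.59385853 -0.73098413]
 [-0.36789917 -0.63168482 -0.68236682]] [ 0.36030823 -0.16106797  1.51305104] [0.92317298 0.87188013 0.91250483]
top [[490.98950628   0.         261.2089206 ]
 [  0.         490.98950628 187.39404891]
 [  0.           0.           1.        ]] [-0.0772952  0.         0.         0.         0.       ] [[ 0.02783393 -0.99959791 -0.00541272]
 [-0.99798435 -0.02747926 -0.0572026 ]
 [ 0.05703086  0.00699398 -0.99834792]] [0.06063571 0.41952503 1.34799968] [0.34011411 0.06271168 1.3700988 ]
```

View pics/top0.png

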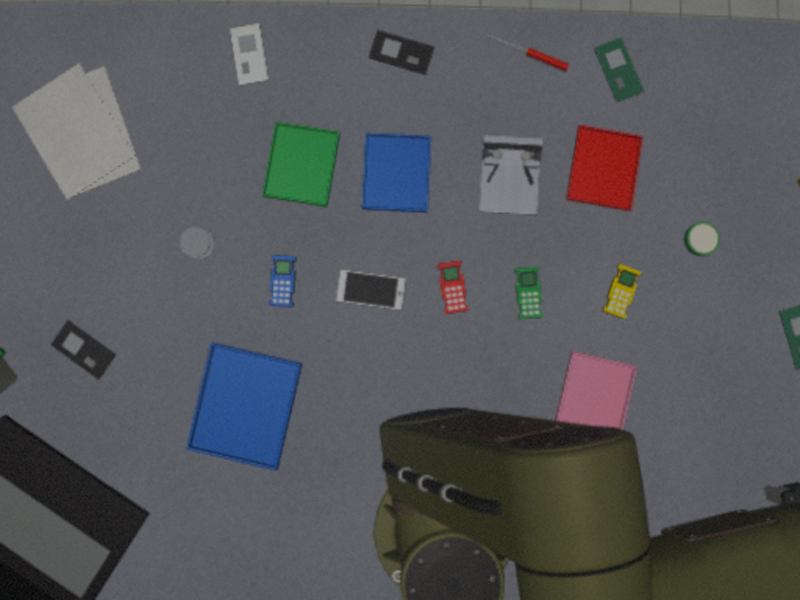

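View pics/scene0.png

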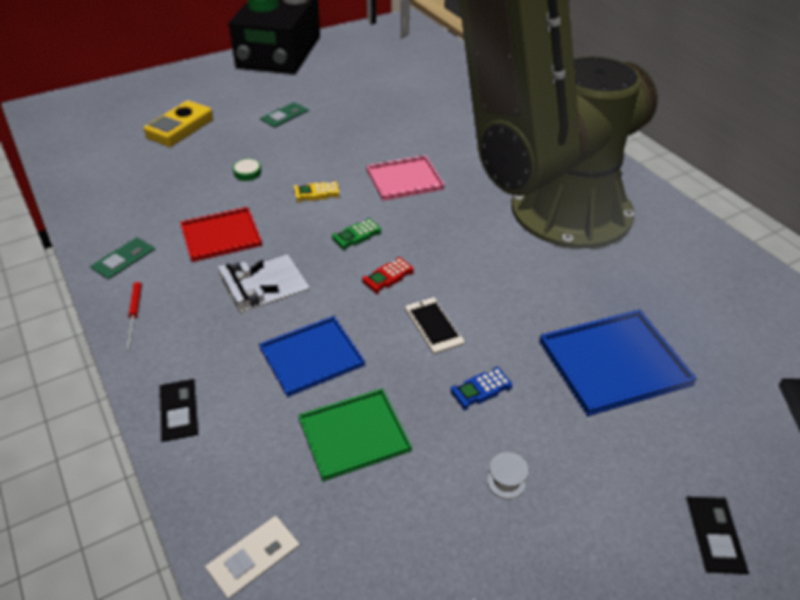

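Top picture: small blue tray (397,173), green tray (301,165), red tray (605,168) and holder (510,175) with its cap on the far side. The phones are blue (283,281), red (453,287), green (529,293) and yellow (622,291), all with keys towards the robot. The touch phone is at (371,289) and the spool at (196,242). The large blue tray and the pink one are decoys.

```bash
cat > h.py <<'E'
import cv2, numpy as np
from station import bot
def ray(c,uv,z):
    uv=np.array(uv,float).reshape(-1,1,2); K,R,t=(np.array(c[k]) for k in("K","R","t"))
    n=cv2.undistortPoints(uv,K,np.array(c["dist"])).reshape(-1,2)
    d=np.c_[n,np.ones(len(n))]@R; o=-R.T@t
    return o+d*((z-o[2])/d[:,2])[:,None]
def mask(img,lo,hi):
    m=cv2.inRange(cv2.cvtColor(img,cv2.COLOR_BGR2HSV),lo,hi)
    return m
HS={"red":[((0,120,60),(8,255,255)),((172,120,60),(180,255,255))],"blue":[((105,120,60),(125,255,255))],
"green":[((50,120,40),(75,255,255))],"yellow":[((22,130,80),(34,255,255))]}
def blobs(c,col,z):
    img=c["img"]; m=sum(mask(img,*r) for r in HS[col])
    m=cv2.morphologyEx(m,cv2.MORPH_CLOSE,np.ones((3,3)))
    out=[]
    for k in cv2.findContours(m,cv2.RETR_EXTERNAL,cv2.CHAIN_APPROX_NONE)[0]:
        if cv2.contourArea(k)<150: continue
        P=ray(c,k.reshape(-1,2),z)[:,:2]*1000
        r=cv2.minAreaRect(P.astype(np.float32)); b=cv2.boxPoints(r)
        e=[b[1]-b[0],b[2]-b[1]]; L=max(e,key=np.linalg.norm)
        a=np.degrees(np.arctan2(L[1],L[0])); a=(a+90)%180-90
        out.append((np.round(k.reshape(-1,2).mean(0)),np.round(r[0],1),np.round(sorted(r[1]),1),round(float(a),1)))
    return out
E
python3 - <<'E'
from h import *
c=dict(np.load("top.npz")); c["img"]=cv2.imread("top_raw.png")
for col in HS:
    for b in blobs(c,col,.015): print(col,*b)
m=cv2.resize(c["img"][80:145,295:360],None,fx=9,fy=9,interpolation=cv2.INTER_CUBIC); cv2.imwrite("pics/hold.png",m)
E
```

```text
red [289. 182.] [431.1  -5.6] [41.5 89. ] 10.1
red [387. 107.] [ 653.6 -273.8] [118.5 139. ] -8.4
blue [156. 260.] [210.1 358.1] [166.7 193.8] -11.1
blue [180. 179.] [433.5 297.7] [41.5 89.2] -2.5
blue [253. 110.] [634.2 100.3] [117.  137.9] -1.1
green [192. 105.] [645.1 272.3] [117.6 137.3] -7.6
yellow [398. 184.] [ 432.1 -306.7] [42.4 90.1] -17.8
```

View pics/hold.png

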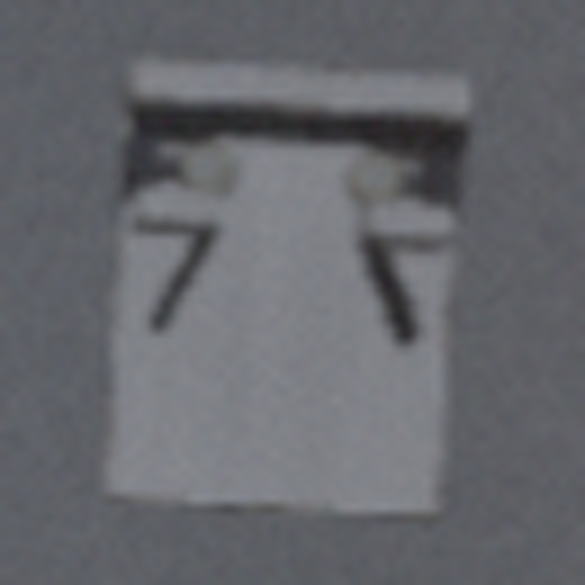

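Holder crop: plate near corners at (105,493) and (438,512), cap far corners at (133,57) and (470,75), and ball housings at (207,165) and (375,175).

```bash
sed -i 's/((50,120,40),(75/((50,80,40),(85/' h.py
python3 - <<'E'
from h import *
c=dict(np.load("top.npz")); c["img"]=cv2.imread("top_raw.png")
for b in blobs(c,"green",.015): print(*b)
f=lambda p:[295+(p[0]+.5)/9-.5,80+(p[1]+.5)/9-.5]
near=ray(c,[f((105,493)),f((438,512))],.006)[:,:2]*1000
far=ray(c,[f((133,57)),f((470,75))],.029)[:,:2]*1000
side=ray(c,[f((125,225)),f((453,250))],.006)[:,:2]*1000
print(near,far,side)
# rigid fit
M=np.array([[-75,52],[-75,-52],[58,52],[58,-52]],float);P=np.r_[near,far]
mc,pc=M.mean(0),P.mean(0);H=(M-mc).T@(P-pc);U,S,V=np.linalg.svd(H);R=V.T@U.T
print("ang",np.degrees(np.arctan2(R[1,0],R[0,0])),"origin",pc-R@mc,"res",P-((M-mc)@R.T+pc))
# scene camera check of phones
s=dict(np.load("scene.npz")); s["img"]=cv2.imread("scene_raw.png")
for col in HS:
    for b in blobs(s,col,.015): print(col,*b)
E
```

```text
[507. 214.] [ 357.9 -614.9] [ 32.2 109.4] 0.2
[338. 187.] [ 425.1 -140.1] [42.6 89.5] 6.5
[192. 104.] [645.2 272. ] [120.1 139.5] -8.0
[396.  44.] [ 836.3 -298.6] [ 52.7 106.8] 23.4
[[ 570.43724659  -49.72015904]
 [ 567.48645668 -153.74642596]] [[ 702.81238611  -53.70481508]
 [ 700.35913318 -158.0699312 ]] [[ 655.33962762  -54.23495221]
 [ 650.49047585 -157.23315526]]
ang -1.6766290862149538 origin [ 643.7701666  -104.05903026] res [[ 0.1135277   0.16674444]
 [ 0.20562404  0.09595281]
 [-0.45439254  0.07347179]
 [ 0.1352408  -0.33616904]]
red [247. 176.] [434.2  -0.7] [49.7 95.8] 12.0
red [141. 149.] [ 657.4 -266. ] [130.3 137. ] -8.5
red [259. 114.] [ 250.4 -253.7] [121.6 132.8] -12.3
red [218.   7.] [  -20.  -1087.9] [144.6 195.4] 61.9
red [52. 48.] [  802.3 -1013.8] [ 763.7 1131.2] 60.3
blue [306. 249.] [436.7 301.6] [48.6 92. ] -0.3
blue [199. 227.] [637.5 106.9] [126.1 138.7] -1.2
blue [393. 231.] [212.4 360.5] [175.3 201.6] -11.4
green [226. 277.] [648.4 278.1] [125.1 138.3] -7.7
green [ 78. 166.] [ 842.2 -287.2] [ 54.5 106.8] 22.6
green [228. 150.] [ 428.8 -134.3] [53.7 94.2] 6.0
yellow [202. 122.] [ 435.2 -301.3] [56.1 88.4] -19.7
yellow [113.  79.] [ 598.6 -711.8] [112.6 177.2] 28.7
```

Call:
{"api": "play_rows", "payload": {"rows": [{"tx":1,"ty":-1,"tz":0.3,"rz":0.48,"claw":0.4},{"tx":1,"ty":-1,"tz":0.3,"rz":0.48,"claw":0.4},{"tx":1,"ty":-1,"tz":0.3,"rz":0.48,"claw":0.4},{"tx":1,"ty":-1,"tz":0.3,"rz":0.48,"claw":0.4},{"tx":1,"ty":-1,"tz":0.3,"rz":0.48,"claw":0.4}]}}

```text
$.rows[0]: bad value
```

Call:
{"api": "play_rows", "payload": {"rows": [{"tx":0.74,"ty":-0.9,"tz":0.3,"claw":0.4},{"tx":0.74,"ty":-0.9,"tz":0.3,"claw":0.4},{"tx":0.74,"ty":-0.9,"tz":0.3,"claw":0.4},{"tx":0.74,"ty":-0.9,"tz":0.3,"claw":0.4}]}}

```text
$.rows[0]: bad value
```

Call:
{"api": "play_rows", "payload": {"rows": [{"tx":1,"ty":-1,"tz":0.3,"rx":0,"ry":0,"rz":0.48,"claw":0.4},{"tx":1,"ty":-1,"tz":0.3,"rx":0,"ry":0,"rz":0.48,"claw":0.4},{"tx":1,"ty":-1,"tz":0.3,"rx":0,"ry":0,"rz":0.48,"claw":0.4},{"tx":1,"ty":-1,"tz":0.3,"rx":0,"ry":0,"rz":0.48,"claw":0.4},{"tx":1,"ty":-1,"tz":0.3,"rx":0,"ry":0,"rz":0.48,"claw":0.4}]}}

```text
t: 0.52
eef_pos: [0.2057, -0.4098, 0.1742]
tool_rot: [-0.001, 1.0, 0.002, -0.0]
ft_force: [0.2, -0.4, -0.3]
finger_gap: 0.712
```

Call:
{"api": "play_rows", "payload": {"rows": [{"tx":0.73,"ty":-0.9,"tz":0.3,"rx":0,"ry":0,"rz":0,"claw":0.4},{"tx":0.73,"ty":-0.9,"tz":0.3,"rx":0,"ry":0,"rz":0,"claw":0.4},{"tx":0.73,"ty":-0.9,"tz":0.3,"rx":0,"ry":0,"rz":0,"claw":0.4},{"tx":0.73,"ty":-0.9,"tz":0.3,"rx":0,"ry":0,"rz":0,"claw":0.4}]}}

```text
t: 0.85
eef_pos: [0.2804, -0.3156, 0.1429]
tool_rot: [-0.003, 1.0, 0.004, -0.001]
ft_force: [-1.4, -0.3, 0.2]
finger_gap: 0.698
```

Call:
{"api": "play_rows", "payload": {"rows": [{"tx":0.73,"ty":-0.9,"tz":0.3,"rx":0,"ry":0,"rz":0,"claw":0.4},{"tx":0.73,"ty":-0.9,"tz":0.3,"rx":0,"ry":0,"rz":0,"claw":0.4},{"tx":0.73,"ty":-0.9,"tz":0.3,"rx":0,"ry":0,"rz":0,"claw":0.4},{"tx":0.73,"ty":-0.9,"tz":0.3,"rx":0,"ry":0,"rz":0,"claw":0.4}]}}

```text
t: 1.18
eef_pos: [0.3547, -0.221, 0.1118]
tool_rot: [-0.004, 1.0, 0.006, -0.002]
ft_force: [-0.8, -0.9, -0.1]
finger_gap: 0.7
```

Call:
{"api": "play_rows", "payload": {"rows": [{"tx":0.73,"ty":-0.9,"tz":0.2,"rx":0,"ry":0,"rz":-0.22,"claw":0.4},{"tx":0.73,"ty":-0.9,"tz":0.2,"rx":0,"ry":0,"rz":-0.22,"claw":0.4},{"tx":0.73,"ty":-0.9,"tz":0.2,"rx":0,"ry":0,"rz":-0.22,"claw":0.4},{"tx":0.73,"ty":-0.9,"tz":0.2,"rx":0,"ry":0,"rz":-0.22,"claw":0.4},{"tx":0.73,"ty":-0.9,"tz":0.2,"rx":0,"ry":0,"rz":-0.22,"claw":0.4}]}}

```text
t: 1.6
eef_pos: [0.4271, -0.1294, 0.092]
tool_rot: [-0.004, 0.998, 0.062, -0.002]
ft_force: [1.1, -0.5, -0.5]
finger_gap: 0.701
```

```bash
cat > go.py <<'E'
# go.py x y z(mm) yaw(deg): shift/turn in the units of the rows
import sys, numpy as np
from station import bot
from scipy.spatial.transform import Rotation as Ro
x,y,z,a=map(float,sys.argv[1:5]); s=bot.observe(); q=s["tool_rot"]
R=Ro.from_quat([*q[1:],q[0]]); T=Ro.from_euler("z",a,degrees=True)*Ro.from_euler("x",180,degrees=True)
print("t",round(s["t"],2),"shift",np.round(R.inv().apply(np.array([x,y,z])/1000-s["eef_pos"])/.1,3),"turn",np.round((R.inv()*T).as_rotvec()/.5,3),
 "pos",np.round(s["eef_pos"]*1000,1),"F",np.round(s["ft_force"],1),"gap",round(s["finger_gap"]*94,1))
E
python3 go.py 425 -140 3 6.5
```

```text
t 1.6 shift [-0.032  0.109  0.889] turn [-0.016  0.006  0.022] pos [ 427.1 -129.4   92. ] F [ 1.1 -0.5 -0.5] gap 65.9
```

Call:
{"api": "play_rows", "payload": {"rows": [{"tx":-0.03,"ty":0.11,"tz":0.4,"rx":-0.016,"ry":0.006,"rz":0.02,"claw":0.4},{"tx":-0.03,"ty":0.11,"tz":0.6,"rx":-0.016,"ry":0.006,"rz":0.02,"claw":0.4},{"tx":-0.03,"ty":0.11,"tz":0.8,"rx":-0.016,"ry":0.006,"rz":0.02,"claw":0.4},{"tx":-0.03,"ty":0.11,"tz":0.88,"rx":-0.016,"ry":0.006,"rz":0.02,"claw":0.4},{"tx":-0.03,"ty":0.11,"tz":0.88,"rx":-0.016,"ry":0.006,"rz":0.02,"claw":0.4},{"tx":-0.03,"ty":0.11,"tz":0.88,"rx":-0.016,"ry":0.006,"rz":0.02,"claw":0.4}]}}

```text
t: 2.1
eef_pos: [0.4252, -0.1409, 0.0045]
tool_rot: [0.0, 0.998, 0.057, 0.0]
ft_force: [0.4, -0.4, -0.4]
finger_gap: 0.701
```

Call:
{"api": "play_rows", "payload": {"rows": [{"tx":0,"ty":0,"tz":0,"rx":0,"ry":0,"rz":0,"claw":-1},{"tx":0,"ty":0,"tz":0,"rx":0,"ry":0,"rz":0,"claw":-1},{"tx":0,"ty":0,"tz":0,"rx":0,"ry":0,"rz":0,"claw":-1},{"tx":0,"ty":0,"tz":0,"rx":0,"ry":0,"rz":0,"claw":-1},{"tx":0,"ty":0,"tz":0,"rx":0,"ry":0,"rz":0,"claw":-1},{"tx":0,"ty":0,"tz":0,"rx":0,"ry":0,"rz":0,"claw":-1}]}}

```text
t: 2.6
eef_pos: [0.4255, -0.141, 0.0051]
tool_rot: [0.0, 0.998, 0.057, 0.0]
ft_force: [-1.9, 0.0, 8.2]
finger_gap: 0.445
```

Call:
{"api": "play_rows", "payload": {"rows": [{"tx":0,"ty":0,"tz":-0.3,"rx":0,"ry":0,"rz":0,"claw":-1},{"tx":0,"ty":0,"tz":-0.8,"rx":0,"ry":0,"rz":0,"claw":-1},{"tx":0,"ty":0,"tz":-0.8,"rx":0,"ry":0,"rz":0,"claw":-1},{"tx":0,"ty":0,"tz":-0.8,"rx":0,"ry":0,"rz":0,"claw":-1}]}}

```text
t: 2.93
eef_pos: [0.4268, -0.1415, 0.0876]
tool_rot: [0.001, 0.998, 0.057, 0.003]
ft_force: [-0.3, -0.3, -1.4]
finger_gap: 0.443
```

```bash
python3 go.py 645 272 80 -7.8
python3 - <<'E'
from h import *
c=bot.capture("scene"); cv2.imwrite("pics/g1.png",cv2.resize(c["img"][100:250,150:350],(600,450)))
E
```

```text
t 2.93 shift [ 2.638 -3.86   0.078] turn [ 0.005 -0.012  0.5  ] pos [ 426.8 -141.5   87.6] F [-0.3 -0.3 -1.4] gap 41.6
```

View pics/g1.png

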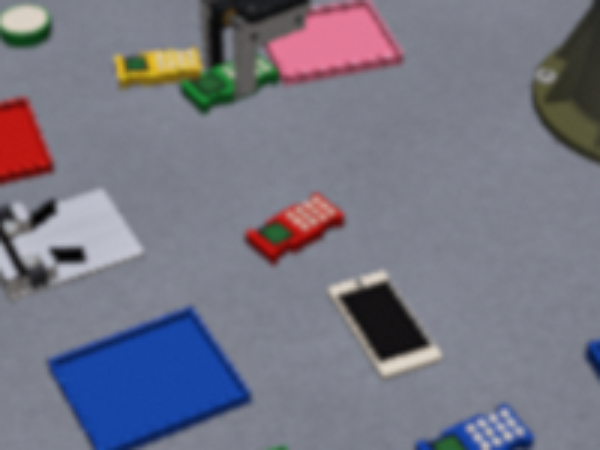

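The green phone is held level at (235,85), and nothing else has moved. I'll carry it to the green tray.

Call:
{"api": "play_rows", "payload": {"rows": [{"tx":0.66,"ty":-0.96,"tz":0,"rx":0,"ry":0,"rz":0,"claw":-1},{"tx":0.66,"ty":-0.96,"tz":0,"rx":0,"ry":0,"rz":0,"claw":-1},{"tx":0.66,"ty":-0.96,"tz":0,"rx":0,"ry":0,"rz":0,"claw":-1},{"tx":0.66,"ty":-0.96,"tz":0,"rx":0,"ry":0,"rz":0,"claw":-1}]}}

```text
t: 3.32
eef_pos: [0.4813, -0.0342, 0.0836]
tool_rot: [0.0, 0.998, 0.059, 0.0]
ft_force: [0.7, -0.5, -0.4]
finger_gap: 0.441
```

Call:
{"api": "play_rows", "payload": {"rows": [{"tx":0.66,"ty":-0.96,"tz":0,"rx":0,"ry":0,"rz":0,"claw":-1},{"tx":0.66,"ty":-0.96,"tz":0,"rx":0,"ry":0,"rz":0,"claw":-1},{"tx":0.66,"ty":-0.96,"tz":0,"rx":0,"ry":0,"rz":0,"claw":-1},{"tx":0.66,"ty":-0.96,"tz":0,"rx":0,"ry":0,"rz":0,"claw":-1}]}}

```text
t: 3.65
eef_pos: [0.5365, 0.0731, 0.0815]
tool_rot: [-0.0, 0.998, 0.06, -0.0]
ft_force: [0.8, -0.1, -0.6]
finger_gap: 0.443
```

Call:
{"api": "play_rows", "payload": {"rows": [{"tx":0.66,"ty":-0.96,"tz":0,"rx":0,"ry":0,"rz":0,"claw":-1},{"tx":0.66,"ty":-0.96,"tz":0,"rx":0,"ry":0,"rz":0,"claw":-1},{"tx":0.66,"ty":-0.96,"tz":0,"rx":0,"ry":0,"rz":0,"claw":-1},{"tx":0.66,"ty":-0.96,"tz":0,"rx":0,"ry":0,"rz":0,"claw":-1}]}}

```text
t: 3.98
eef_pos: [0.591, 0.1805, 0.0787]
tool_rot: [-0.0, 0.998, 0.062, -0.001]
ft_force: [-0.8, -0.7, -0.8]
finger_gap: 0.443
```

Call:
{"api": "play_rows", "payload": {"rows": [{"tx":0.6,"ty":-0.94,"tz":0,"rx":0,"ry":0,"rz":0.5,"claw":-1},{"tx":0.6,"ty":-0.94,"tz":0,"rx":0,"ry":0,"rz":0.5,"claw":-1},{"tx":0.6,"ty":-0.94,"tz":0,"rx":0,"ry":0,"rz":0.5,"claw":-1},{"tx":0.6,"ty":-0.94,"tz":0,"rx":0,"ry":0,"rz":0.5,"claw":-1},{"tx":0.6,"ty":-0.94,"tz":0,"rx":0,"ry":0,"rz":0.5,"claw":-1},{"tx":0.6,"ty":-0.94,"tz":0,"rx":0,"ry":0,"rz":0.5,"claw":-1}]}}

```text
t: 4.48
eef_pos: [0.6382, 0.2799, 0.0766]
tool_rot: [0.001, 0.998, -0.063, -0.003]
ft_force: [-0.3, 0.1, -1.0]
finger_gap: 0.443
```

```bash
python3 go.py 645 272 10 -7.8
```

```text
t 4.48 shift [0.081 0.069 0.666] turn [0.003 0.011 0.021] pos [638.2 279.9  76.6] F [-0.3  0.1 -1. ] gap 41.7
```

Call:
{"api": "play_rows", "payload": {"rows": [{"tx":0.08,"ty":0.07,"tz":0.2,"rx":0,"ry":0.01,"rz":0.02,"claw":-1},{"tx":0.08,"ty":0.07,"tz":0.4,"rx":0,"ry":0.01,"rz":0.02,"claw":-1},{"tx":0.08,"ty":0.07,"tz":0.6,"rx":0,"ry":0.01,"rz":0.02,"claw":-1},{"tx":0.08,"ty":0.07,"tz":0.67,"rx":0,"ry":0.01,"rz":0.02,"claw":-1},{"tx":0.08,"ty":0.07,"tz":0.67,"rx":0,"ry":0.01,"rz":0.02,"claw":-1},{"tx":0.08,"ty":0.07,"tz":0.67,"rx":0,"ry":0.01,"rz":0.02,"claw":-1}]}}

```text
t: 4.98
eef_pos: [0.6448, 0.2705, 0.0096]
tool_rot: [0.001, 0.998, -0.068, -0.0]
ft_force: [-0.1, 0.1, -0.5]
finger_gap: 0.446
```

Call:
{"api": "play_rows", "payload": {"rows": [{"tx":0,"ty":0,"tz":0,"rx":0,"ry":0,"rz":0,"claw":0.2},{"tx":0,"ty":0,"tz":0,"rx":0,"ry":0,"rz":0,"claw":0.2},{"tx":0,"ty":0,"tz":0,"rx":0,"ry":0,"rz":0,"claw":0.2},{"tx":0,"ty":0,"tz":0,"rx":0,"ry":0,"rz":0,"claw":0.2}]}}

```text
t: 5.32
eef_pos: [0.6448, 0.2704, 0.0098]
tool_rot: [0.001, 0.998, -0.068, -0.0]
ft_force: [0.7, -0.1, -0.1]
finger_gap: 0.601
```

Call:
{"api": "play_rows", "payload": {"rows": [{"tx":0,"ty":0,"tz":-0.2,"rx":0,"ry":0,"rz":0,"claw":0.2},{"tx":0,"ty":0,"tz":-0.7,"rx":0,"ry":0,"rz":0,"claw":0.2},{"tx":0,"ty":0,"tz":-0.7,"rx":0,"ry":0,"rz":0,"claw":0.2},{"tx":0,"ty":0,"tz":-0.7,"rx":0,"ry":0,"rz":0,"claw":0.2}]}}

```text
t: 5.65
eef_pos: [0.6465, 0.2712, 0.0842]
tool_rot: [-0.0, 0.998, -0.068, 0.003]
ft_force: [-0.1, -0.0, 0.7]
finger_gap: 0.602
```

```bash
python3 go.py 433.5 297.7 80 -2.5
```

```text
t 5.65 shift [-2.147  0.027  0.03 ] turn [-0.002 -0.011 -0.186] pos [646.5 271.2  84.2] F [-0.1 -0.   0.7] gap 56.6
```

Call:
{"api": "play_rows", "payload": {"rows": [{"tx":-1,"ty":0.01,"tz":0,"rx":0,"ry":-0.01,"rz":-0.18,"claw":0.4},{"tx":-1,"ty":0.01,"tz":0,"rx":0,"ry":-0.01,"rz":-0.18,"claw":0.4},{"tx":-1,"ty":0.01,"tz":0,"rx":0,"ry":-0.01,"rz":-0.18,"claw":0.4},{"tx":-1,"ty":0.01,"tz":0,"rx":0,"ry":-0.01,"rz":-0.18,"claw":0.4}]}}

```text
t: 5.98
eef_pos: [0.5442, 0.2845, 0.083]
tool_rot: [-0.0, 1.0, -0.022, -0.001]
ft_force: [1.5, 0.6, 0.5]
finger_gap: 0.701
```

Call:
{"api": "play_rows", "payload": {"rows": [{"tx":-1,"ty":-0.07,"tz":0,"rx":0,"ry":0,"rz":0,"claw":0.4},{"tx":-1,"ty":-0.07,"tz":0,"rx":0,"ry":0,"rz":0,"claw":0.4},{"tx":-1,"ty":-0.07,"tz":0,"rx":0,"ry":0,"rz":0,"claw":0.4},{"tx":-1,"ty":-0.07,"tz":0,"rx":0,"ry":0,"rz":0,"claw":0.4},{"tx":-1,"ty":-0.07,"tz":0,"rx":0,"ry":0,"rz":0,"claw":0.4}]}}

```text
t: 6.4
eef_pos: [0.4448, 0.2962, 0.0831]
tool_rot: [-0.0, 1.0, -0.022, -0.001]
ft_force: [0.3, -0.9, 0.2]
finger_gap: 0.7
```

```bash
python3 go.py 433.5 297.7 4 -2.5
python3 - <<'E'
from h import *
c=bot.capture("top")
for col in("green","blue"):
    for b in blobs(c,col,.015): print(col,*b)
E
```

```text
t 6.4 shift [-0.113 -0.01   0.791] turn [-0.001  0.002  0.   ] pos [444.8 296.2  83.1] F [ 0.3 -0.9  0.2] gap 65.8
green [507. 214.] [ 357.9 -614.9] [ 32.2 109.4] 0.2
green [192. 104.] [645.4 272.1] [119.7 139.8] -7.7
green [396.  44.] [ 836.5 -298.6] [ 53.2 106.8] 22.6
blue [139. 261.] [215.3 384.9] [112.5 193.5] -10.9
blue [253. 110.] [634.2 100.3] [117.2 137.9] -1.0
```

Call:
{"api": "play_rows", "payload": {"rows": [{"tx":-0.11,"ty":-0.01,"tz":0.3,"rx":0,"ry":0,"rz":0,"claw":0.4},{"tx":-0.11,"ty":-0.01,"tz":0.6,"rx":0,"ry":0,"rz":0,"claw":0.4},{"tx":-0.11,"ty":-0.01,"tz":0.78,"rx":0,"ry":0,"rz":0,"claw":0.4},{"tx":-0.11,"ty":-0.01,"tz":0.79,"rx":0,"ry":0,"rz":0,"claw":0.4},{"tx":-0.11,"ty":-0.01,"tz":0.79,"rx":0,"ry":0,"rz":0,"claw":0.4}]}}

```text
t: 6.87
eef_pos: [0.4354, 0.2971, 0.0029]
tool_rot: [0.0, 1.0, -0.023, -0.001]
ft_force: [0.2, 0.7, 0.5]
finger_gap: 0.7
```

Call:
{"api": "play_rows", "payload": {"rows": [{"tx":0,"ty":0,"tz":0,"rx":0,"ry":0,"rz":0,"claw":-1},{"tx":0,"ty":0,"tz":0,"rx":0,"ry":0,"rz":0,"claw":-1},{"tx":0,"ty":0,"tz":0,"rx":0,"ry":0,"rz":0,"claw":-1},{"tx":0,"ty":0,"tz":0,"rx":0,"ry":0,"rz":0,"claw":-1},{"tx":0,"ty":0,"tz":0,"rx":0,"ry":0,"rz":0,"claw":-1},{"tx":0,"ty":0,"tz":0,"rx":0,"ry":0,"rz":0,"claw":-1}]}}

```text
t: 7.37
eef_pos: [0.4357, 0.2971, 0.0033]
tool_rot: [-0.0, 1.0, -0.023, -0.001]
ft_force: [0.7, -0.9, 2.1]
finger_gap: 0.443
```

Call:
{"api": "play_rows", "payload": {"rows": [{"tx":0,"ty":0,"tz":-0.3,"rx":0,"ry":0,"rz":0,"claw":-1},{"tx":0,"ty":0,"tz":-0.8,"rx":0,"ry":0,"rz":0,"claw":-1},{"tx":0,"ty":0,"tz":-0.8,"rx":0,"ry":0,"rz":0,"claw":-1},{"tx":0,"ty":0,"tz":-0.8,"rx":0,"ry":0,"rz":0,"claw":-1}]}}

```text
t: 7.7
eef_pos: [0.437, 0.2979, 0.0862]
tool_rot: [-0.001, 1.0, -0.023, 0.002]
ft_force: [0.2, -0.4, -1.0]
finger_gap: 0.44
```

```bash
python3 go.py 634 100 80 -1
```

```text
t 7.7 shift [2.057 1.889 0.063] turn [-0.006 -0.007 -0.055] pos [437.  297.9  86.2] F [ 0.2 -0.4 -1. ] gap 41.4
```

Call:
{"api": "play_rows", "payload": {"rows": [{"tx":1,"ty":0.94,"tz":0,"rx":0,"ry":0,"rz":-0.05,"claw":-1},{"tx":1,"ty":0.94,"tz":0,"rx":0,"ry":0,"rz":-0.05,"claw":-1},{"tx":1,"ty":0.94,"tz":0,"rx":0,"ry":0,"rz":-0.05,"claw":-1},{"tx":1,"ty":0.94,"tz":0,"rx":0,"ry":0,"rz":-0.05,"claw":-1}]}}

```text
t: 8.03
eef_pos: [0.5349, 0.1958, 0.0846]
tool_rot: [-0.001, 1.0, -0.011, 0.001]
ft_force: [-0.1, -0.9, -0.9]
finger_gap: 0.446
```

Call:
{"api": "play_rows", "payload": {"rows": [{"tx":1,"ty":0.92,"tz":0,"rx":0,"ry":0,"rz":0,"claw":-1},{"tx":1,"ty":0.92,"tz":0,"rx":0,"ry":0,"rz":0,"claw":-1},{"tx":1,"ty":0.92,"tz":0,"rx":0,"ry":0,"rz":0,"claw":-1},{"tx":1,"ty":0.92,"tz":0,"rx":0,"ry":0,"rz":0,"claw":-1},{"tx":1,"ty":0.92,"tz":0,"rx":0,"ry":0,"rz":0,"claw":-1}]}}

```text
t: 8.45
eef_pos: [0.6337, 0.0987, 0.0823]
tool_rot: [-0.001, 1.0, -0.013, 0.0]
ft_force: [-0.1, 0.6, -1.9]
finger_gap: 0.443
```

```bash
python3 go.py 634 100 8.5 -1
```

```text
t 8.45 shift [ 0.002 -0.012  0.738] turn [-0.003 -0.001 -0.017] pos [633.7  98.7  82.3] F [-0.1  0.6 -1.9] gap 41.7
```

Call:
{"api": "play_rows", "payload": {"rows": [{"tx":0,"ty":-0.01,"tz":0.2,"rx":0,"ry":0,"rz":0,"claw":-1},{"tx":0,"ty":-0.01,"tz":0.4,"rx":0,"ry":0,"rz":0,"claw":-1},{"tx":0,"ty":-0.01,"tz":0.6,"rx":0,"ry":0,"rz":0,"claw":-1},{"tx":0,"ty":-0.01,"tz":0.73,"rx":0,"ry":0,"rz":0,"claw":-1},{"tx":0,"ty":-0.01,"tz":0.73,"rx":0,"ry":0,"rz":0,"claw":-1},{"tx":0,"ty":-0.01,"tz":0.73,"rx":0,"ry":0,"rz":0,"claw":-1}]}}

```text
t: 8.95
eef_pos: [0.633, 0.1004, 0.0082]
tool_rot: [-0.001, 1.0, -0.013, -0.001]
ft_force: [0.4, 0.3, -1.8]
finger_gap: 0.446
```

Call:
{"api": "play_rows", "payload": {"rows": [{"tx":0,"ty":0,"tz":0,"rx":0,"ry":0,"rz":0,"claw":0.2},{"tx":0,"ty":0,"tz":0,"rx":0,"ry":0,"rz":0,"claw":0.2},{"tx":0,"ty":0,"tz":0,"rx":0,"ry":0,"rz":0,"claw":0.2},{"tx":0,"ty":0,"tz":0,"rx":0,"ry":0,"rz":0,"claw":0.2}]}}

```text
t: 9.28
eef_pos: [0.6331, 0.1005, 0.0086]
tool_rot: [-0.001, 1.0, -0.013, -0.0]
ft_force: [0.3, 0.0, -0.7]
finger_gap: 0.602
```

Call:
{"api": "play_rows", "payload": {"rows": [{"tx":0,"ty":0,"tz":-0.2,"rx":0,"ry":0,"rz":0,"claw":0.2},{"tx":0,"ty":0,"tz":-0.7,"rx":0,"ry":0,"rz":0,"claw":0.2},{"tx":0,"ty":0,"tz":-0.7,"rx":0,"ry":0,"rz":0,"claw":0.2},{"tx":0,"ty":0,"tz":-0.7,"rx":0,"ry":0,"rz":0,"claw":0.2}]}}

```text
t: 9.62
eef_pos: [0.6349, 0.1006, 0.0826]
tool_rot: [-0.001, 1.0, -0.013, 0.003]
ft_force: [0.1, 0.3, 0.2]
finger_gap: 0.604
```

Call:
{"api": "play_rows", "payload": {"rows": [{"tx":-0.98,"ty":0.5,"tz":0,"rx":0,"ry":0,"rz":0,"claw":0.4},{"tx":-0.98,"ty":0.5,"tz":0,"rx":0,"ry":0,"rz":0,"claw":0.4},{"tx":-0.98,"ty":0.5,"tz":0,"rx":0,"ry":0,"rz":0,"claw":0.4},{"tx":-0.98,"ty":0.5,"tz":0,"rx":0,"ry":0,"rz":0,"claw":0.4}]}}

```text
t: 9.95
eef_pos: [0.532, 0.0517, 0.0811]
tool_rot: [-0.001, 1.0, -0.013, 0.001]
ft_force: [1.0, -0.3, -0.4]
finger_gap: 0.7
```

Call:
{"api": "play_rows", "payload": {"rows": [{"tx":-0.98,"ty":0.5,"tz":0,"rx":0,"ry":0,"rz":-0.38,"claw":0.4},{"tx":-0.98,"ty":0.5,"tz":0,"rx":0,"ry":0,"rz":-0.38,"claw":0.4},{"tx":-0.98,"ty":0.5,"tz":0,"rx":0,"ry":0,"rz":-0.38,"claw":0.4},{"tx":-0.98,"ty":0.5,"tz":0,"rx":0,"ry":0,"rz":-0.38,"claw":0.4},{"tx":-0.98,"ty":0.5,"tz":0,"rx":0,"ry":0,"rz":-0.38,"claw":0.4}]}}

```text
t: 10.37
eef_pos: [0.4325, 0.004, 0.0808]
tool_rot: [-0.001, 0.997, 0.081, 0.002]
ft_force: [-0.0, -0.2, -0.3]
finger_gap: 0.699
```

```bash
python3 go.py 431 -5.5 4 10
```

```text
t 10.37 shift [-0.033  0.092  0.768] turn [-0.002 -0.007 -0.025] pos [432.5   4.   80.8] F [-0.  -0.2 -0.3] gap 65.7
```

Call:
{"api": "play_rows", "payload": {"rows": [{"tx":-0.03,"ty":0.09,"tz":0.3,"rx":0,"ry":-0.01,"rz":-0.02,"claw":0.4},{"tx":-0.03,"ty":0.09,"tz":0.5,"rx":0,"ry":-0.01,"rz":-0.02,"claw":0.4},{"tx":-0.03,"ty":0.09,"tz":0.74,"rx":0,"ry":-0.01,"rz":-0.02,"claw":0.4},{"tx":-0.03,"ty":0.09,"tz":0.77,"rx":0,"ry":-0.01,"rz":-0.02,"claw":0.4},{"tx":-0.03,"ty":0.09,"tz":0.77,"rx":0,"ry":-0.01,"rz":-0.02,"claw":0.4}]}}

```text
t: 10.78
eef_pos: [0.4314, -0.0049, 0.0028]
tool_rot: [-0.001, 0.996, 0.086, -0.002]
ft_force: [-0.4, -0.4, -1.0]
finger_gap: 0.703
```

Call:
{"api": "play_rows", "payload": {"rows": [{"tx":0,"ty":0,"tz":0,"rx":0,"ry":0,"rz":0,"claw":-1},{"tx":0,"ty":0,"tz":0,"rx":0,"ry":0,"rz":0,"claw":-1},{"tx":0,"ty":0,"tz":0,"rx":0,"ry":0,"rz":0,"claw":-1},{"tx":0,"ty":0,"tz":0,"rx":0,"ry":0,"rz":0,"claw":-1},{"tx":0,"ty":0,"tz":0,"rx":0,"ry":0,"rz":0,"claw":-1},{"tx":0,"ty":0,"tz":0,"rx":0,"ry":0,"rz":0,"claw":-1}]}}

```text
t: 11.28
eef_pos: [0.4319, -0.0049, 0.0036]
tool_rot: [-0.001, 0.996, 0.086, -0.001]
ft_force: [-1.0, 1.3, 7.9]
finger_gap: 0.442
```

Call:
{"api": "play_rows", "payload": {"rows": [{"tx":0,"ty":0,"tz":-0.3,"rx":0,"ry":0,"rz":0,"claw":-1},{"tx":0,"ty":0,"tz":-0.8,"rx":0,"ry":0,"rz":0,"claw":-1},{"tx":0,"ty":0,"tz":-0.8,"rx":0,"ry":0,"rz":0,"claw":-1},{"tx":0,"ty":0,"tz":-0.8,"rx":0,"ry":0,"rz":0,"claw":-1}]}}

```text
t: 11.62
eef_pos: [0.4336, -0.0051, 0.0862]
tool_rot: [-0.0, 0.996, 0.086, 0.001]
ft_force: [0.3, -0.0, -1.1]
finger_gap: 0.444
```

```bash
python3 go.py 653.5 -274 80 -8.4
python3 - <<'E'
from h import *
c=bot.capture("top"); cv2.imwrite("pics/t2.png",cv2.resize(c["img"][60:240,150:430],(784,504)))
E
```

```text
t 11.62 shift [1.705 3.026 0.066] turn [-0.001 -0.006  0.638] pos [433.6  -5.1  86.2] F [ 0.3 -0.  -1.1] gap 41.8
```

View pics/t2.png

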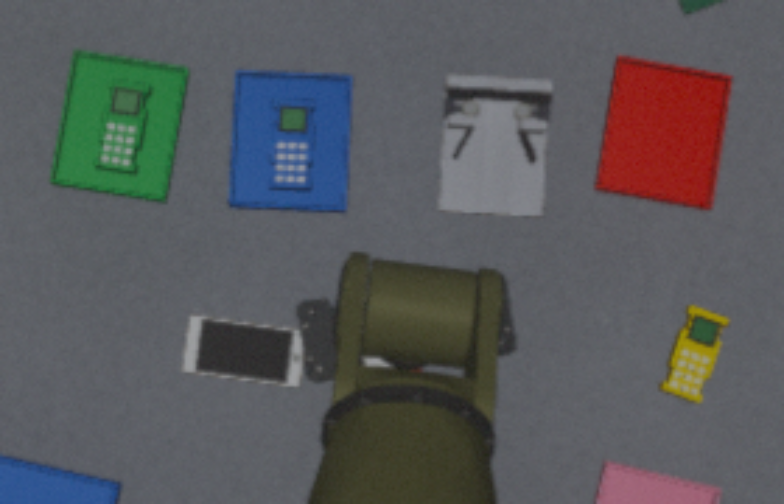

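Green phone (122,128) and blue phone (292,147) lie centred in their trays, and the touch phone is undisturbed. Next, red to its tray.

Call:
{"api": "play_rows", "payload": {"rows": [{"tx":0.56,"ty":1,"tz":0,"rx":0,"ry":0,"rz":0,"claw":-1},{"tx":0.56,"ty":1,"tz":0,"rx":0,"ry":0,"rz":0,"claw":-1},{"tx":0.56,"ty":1,"tz":0,"rx":0,"ry":0,"rz":0,"claw":-1},{"tx":0.56,"ty":1,"tz":0,"rx":0,"ry":0,"rz":0,"claw":-1}]}}

```text
t: 12.0
eef_pos: [0.5066, -0.0974, 0.082]
tool_rot: [-0.0, 0.996, 0.085, -0.001]
ft_force: [-0.3, 0.0, -1.1]
finger_gap: 0.443
```

Call:
{"api": "play_rows", "payload": {"rows": [{"tx":0.56,"ty":1,"tz":0,"rx":0,"ry":0,"rz":0,"claw":-1},{"tx":0.56,"ty":1,"tz":0,"rx":0,"ry":0,"rz":0,"claw":-1},{"tx":0.56,"ty":1,"tz":0,"rx":0,"ry":0,"rz":0,"claw":-1},{"tx":0.56,"ty":1,"tz":0,"rx":0,"ry":0,"rz":0,"claw":-1}]}}

```text
t: 12.33
eef_pos: [0.5798, -0.1901, 0.0789]
tool_rot: [-0.001, 0.997, 0.083, -0.002]
ft_force: [-0.6, 0.9, -1.0]
finger_gap: 0.445
```

Call:
{"api": "play_rows", "payload": {"rows": [{"tx":0.53,"ty":0.9,"tz":0,"rx":0,"ry":0,"rz":0.64,"claw":-1},{"tx":0.53,"ty":0.9,"tz":0,"rx":0,"ry":0,"rz":0.64,"claw":-1},{"tx":0.53,"ty":0.9,"tz":0,"rx":0,"ry":0,"rz":0.64,"claw":-1},{"tx":0.53,"ty":0.9,"tz":0,"rx":0,"ry":0,"rz":0.64,"claw":-1},{"tx":0.53,"ty":0.9,"tz":0,"rx":0,"ry":0,"rz":0.64,"claw":-1},{"tx":0.53,"ty":0.9,"tz":0,"rx":0,"ry":0,"rz":0.64,"claw":-1}]}}

```text
t: 12.83
eef_pos: [0.6461, -0.2689, 0.0767]
tool_rot: [-0.001, 0.997, -0.076, -0.003]
ft_force: [-0.7, 0.1, -1.7]
finger_gap: 0.444
```

```bash
python3 go.py 653.5 -274 8.5 -8.4
```

```text
t 12.83 shift [0.085 0.04  0.681] turn [-0.003  0.012 -0.01 ] pos [ 646.1 -268.9   76.7] F [-0.7  0.1 -1.7] gap 41.7
```

Call:
{"api": "play_rows", "payload": {"rows": [{"tx":0.08,"ty":0.04,"tz":0.2,"rx":0,"ry":0.01,"rz":-0.01,"claw":-1},{"tx":0.08,"ty":0.04,"tz":0.4,"rx":0,"ry":0.01,"rz":-0.01,"claw":-1},{"tx":0.08,"ty":0.04,"tz":0.6,"rx":0,"ry":0.01,"rz":-0.01,"claw":-1},{"tx":0.08,"ty":0.04,"tz":0.68,"rx":0,"ry":0.01,"rz":-0.01,"claw":-1},{"tx":0.08,"ty":0.04,"tz":0.68,"rx":0,"ry":0.01,"rz":-0.01,"claw":-1},{"tx":0.08,"ty":0.04,"tz":0.68,"rx":0,"ry":0.01,"rz":-0.01,"claw":-1}]}}

```text
t: 13.33
eef_pos: [0.6528, -0.2729, 0.0088]
tool_rot: [-0.001, 0.997, -0.073, -0.001]
ft_force: [0.2, -0.3, -1.4]
finger_gap: 0.443
```

Call:
{"api": "play_rows", "payload": {"rows": [{"tx":0,"ty":0,"tz":0,"rx":0,"ry":0,"rz":0,"claw":0.2},{"tx":0,"ty":0,"tz":0,"rx":0,"ry":0,"rz":0,"claw":0.2},{"tx":0,"ty":0,"tz":0,"rx":0,"ry":0,"rz":0,"claw":0.2},{"tx":0,"ty":0,"tz":0,"rx":0,"ry":0,"rz":0,"claw":0.2}]}}

```text
t: 13.67
eef_pos: [0.6528, -0.2729, 0.0092]
tool_rot: [-0.001, 0.997, -0.072, -0.0]
ft_force: [-0.4, -0.1, 0.3]
finger_gap: 0.592
```

Call:
{"api": "play_rows", "payload": {"rows": [{"tx":0,"ty":0,"tz":-0.2,"rx":0,"ry":0,"rz":0,"claw":0.2},{"tx":0,"ty":0,"tz":-0.7,"rx":0,"ry":0,"rz":0,"claw":0.2},{"tx":0,"ty":0,"tz":-0.7,"rx":0,"ry":0,"rz":0,"claw":0.2},{"tx":0,"ty":0,"tz":-0.7,"rx":0,"ry":0,"rz":0,"claw":0.2}]}}

```text
t: 14.0
eef_pos: [0.6545, -0.2738, 0.0836]
tool_rot: [0.0, 0.997, -0.072, 0.003]
ft_force: [-0.0, 0.1, -0.8]
finger_gap: 0.6
```

Call:
{"api": "play_rows", "payload": {"rows": [{"tx":-1,"ty":0.3,"tz":0,"rx":0,"ry":0,"rz":0,"claw":0.4},{"tx":-1,"ty":0.3,"tz":0,"rx":0,"ry":0,"rz":0,"claw":0.4},{"tx":-1,"ty":0.3,"tz":0,"rx":0,"ry":0,"rz":0,"claw":0.4},{"tx":-1,"ty":0.3,"tz":0,"rx":0,"ry":0,"rz":0,"claw":0.4}]}}

```text
t: 14.33
eef_pos: [0.5478, -0.2896, 0.0825]
tool_rot: [0.0, 0.997, -0.073, 0.002]
ft_force: [1.0, -0.9, 0.6]
finger_gap: 0.7
```

Call:
{"api": "play_rows", "payload": {"rows": [{"tx":-1,"ty":0.3,"tz":0,"rx":0,"ry":0,"rz":0.33,"claw":0.4},{"tx":-1,"ty":0.3,"tz":0,"rx":0,"ry":0,"rz":0.33,"claw":0.4},{"tx":-1,"ty":0.3,"tz":0,"rx":0,"ry":0,"rz":0.33,"claw":0.4},{"tx":-1,"ty":0.3,"tz":0,"rx":0,"ry":0,"rz":0.33,"claw":0.4},{"tx":-1,"ty":0.3,"tz":0,"rx":0,"ry":0,"rz":0.33,"claw":0.4}]}}

```text
t: 14.75
eef_pos: [0.4443, -0.3049, 0.082]
tool_rot: [-0.0, 0.988, -0.156, 0.002]
ft_force: [0.6, -0.1, 0.0]
finger_gap: 0.701
```

```bash
python3 go.py 432 -306.5 4 -17.8
python3 - <<'E'
from h import *
c=bot.capture("top"); cv2.imwrite("pics/t3.png",cv2.resize(c["img"][60:240,150:430],(784,504)))
E
```

```text
t 14.75 shift [-0.115  0.053  0.779] turn [-0.001 -0.007 -0.005] pos [ 444.3 -304.9   82. ] F [ 0.6 -0.1  0. ] gap 65.9
```

View pics/t3.png

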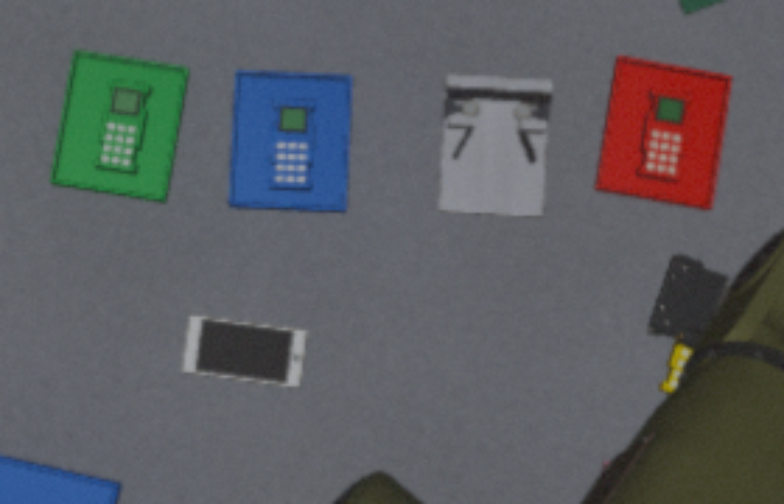

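All three phones are in their trays (red at (665,138)). Now I'll pick the yellow phone.

Call:
{"api": "play_rows", "payload": {"rows": [{"tx":-0.12,"ty":0.05,"tz":0.3,"rx":0,"ry":-0.01,"rz":0,"claw":0.4},{"tx":-0.12,"ty":0.05,"tz":0.5,"rx":0,"ry":-0.01,"rz":0,"claw":0.4},{"tx":-0.12,"ty":0.05,"tz":0.74,"rx":0,"ry":-0.01,"rz":0,"claw":0.4},{"tx":-0.12,"ty":0.05,"tz":0.78,"rx":0,"ry":-0.01,"rz":0,"claw":0.4},{"tx":-0.12,"ty":0.05,"tz":0.78,"rx":0,"ry":-0.01,"rz":0,"claw":0.4}]}}

```text
t: 15.22
eef_pos: [0.4328, -0.3052, 0.0027]
tool_rot: [-0.001, 0.988, -0.155, -0.002]
ft_force: [0.1, -0.1, 1.2]
finger_gap: 0.701
```

Call:
{"api": "play_rows", "payload": {"rows": [{"tx":0,"ty":0,"tz":0,"rx":0,"ry":0,"rz":0,"claw":-1},{"tx":0,"ty":0,"tz":0,"rx":0,"ry":0,"rz":0,"claw":-1},{"tx":0,"ty":0,"tz":0,"rx":0,"ry":0,"rz":0,"claw":-1},{"tx":0,"ty":0,"tz":0,"rx":0,"ry":0,"rz":0,"claw":-1},{"tx":0,"ty":0,"tz":0,"rx":0,"ry":0,"rz":0,"claw":-1},{"tx":0,"ty":0,"tz":0,"rx":0,"ry":0,"rz":0,"claw":-1}]}}

```text
t: 15.72
eef_pos: [0.4333, -0.3055, 0.0036]
tool_rot: [-0.001, 0.988, -0.155, -0.001]
ft_force: [0.3, 1.0, 5.8]
finger_gap: 0.448
```

Call:
{"api": "play_rows", "payload": {"rows": [{"tx":0,"ty":0,"tz":-0.3,"rx":0,"ry":0,"rz":0,"claw":-1},{"tx":0,"ty":0,"tz":-0.8,"rx":0,"ry":0,"rz":0,"claw":-1},{"tx":0,"ty":0,"tz":-0.8,"rx":0,"ry":0,"rz":0,"claw":-1},{"tx":0,"ty":0,"tz":-0.8,"rx":0,"ry":0,"rz":0,"claw":-1}]}}

```text
t: 16.05
eef_pos: [0.4345, -0.3066, 0.0865]
tool_rot: [0.001, 0.988, -0.155, 0.001]
ft_force: [0.5, -0.1, -1.3]
finger_gap: 0.444
```

```bash
python3 go.py 587 -102.4 80 -1.7
```

```text
t 16.05 shift [ 0.825 -2.411  0.066] turn [ 0.002 -0.006 -0.563] pos [ 434.5 -306.6   86.5] F [ 0.5 -0.1 -1.3] gap 41.7
```

Call:
{"api": "play_rows", "payload": {"rows": [{"tx":0.28,"ty":-0.85,"tz":0,"rx":0,"ry":0,"rz":0,"claw":-1},{"tx":0.28,"ty":-0.85,"tz":0,"rx":0,"ry":0,"rz":0,"claw":-1},{"tx":0.28,"ty":-0.85,"tz":0,"rx":0,"ry":0,"rz":0,"claw":-1},{"tx":0.28,"ty":-0.85,"tz":0,"rx":0,"ry":0,"rz":0,"claw":-1}]}}

```text
t: 16.38
eef_pos: [0.4877, -0.2323, 0.0851]
tool_rot: [0.0, 0.988, -0.154, 0.001]
ft_force: [-0.5, 0.3, -1.1]
finger_gap: 0.443
```

Call:
{"api": "play_rows", "payload": {"rows": [{"tx":0.28,"ty":-0.85,"tz":0,"rx":0,"ry":0,"rz":-0.56,"claw":-1},{"tx":0.28,"ty":-0.85,"tz":0,"rx":0,"ry":0,"rz":-0.56,"claw":-1},{"tx":0.28,"ty":-0.85,"tz":0,"rx":0,"ry":0,"rz":-0.56,"claw":-1},{"tx":0.28,"ty":-0.85,"tz":0,"rx":0,"ry":0,"rz":-0.56,"claw":-1},{"tx":0.28,"ty":-0.85,"tz":0,"rx":0,"ry":0,"rz":-0.56,"claw":-1}]}}

```text
t: 16.8
eef_pos: [0.5393, -0.1604, 0.0841]
tool_rot: [0.0, 1.0, -0.015, -0.0]
ft_force: [-0.2, 0.1, -0.9]
finger_gap: 0.445
```

```bash
python3 go.py 587 -102.4 60 -1.7
```

```text
t 16.8 shift [ 0.46  -0.594  0.24 ] turn [0.001 0.001 0.   ] pos [ 539.3 -160.4   84.1] F [-0.2  0.1 -0.9] gap 41.8
```

Call:
{"api": "play_rows", "payload": {"rows": [{"tx":0.46,"ty":-0.59,"tz":0.24,"rx":0,"ry":0,"rz":0,"claw":-1},{"tx":0.46,"ty":-0.59,"tz":0.24,"rx":0,"ry":0,"rz":0,"claw":-1},{"tx":0.46,"ty":-0.59,"tz":0.24,"rx":0,"ry":0,"rz":0,"claw":-1},{"tx":0.46,"ty":-0.59,"tz":0.24,"rx":0,"ry":0,"rz":0,"claw":-1},{"tx":0.46,"ty":-0.59,"tz":0.24,"rx":0,"ry":0,"rz":0,"claw":-1},{"tx":0.46,"ty":-0.59,"tz":0.24,"rx":0,"ry":0,"rz":0,"claw":-1}]}}

```text
t: 17.3
eef_pos: [0.5864, -0.1045, 0.0603]
tool_rot: [0.0, 1.0, -0.016, -0.0]
ft_force: [-0.4, -0.3, -1.4]
finger_gap: 0.444
```

```bash
python3 go.py 587 -102.4 10 -1.7
```

```text
t 17.3 shift [ 0.006 -0.022  0.503] turn [ 0.001  0.001 -0.005] pos [ 586.4 -104.5   60.3] F [-0.4 -0.3 -1.4] gap 41.7
```

Call:
{"api": "play_rows", "payload": {"rows": [{"tx":0.01,"ty":-0.02,"tz":0.2,"rx":0,"ry":0,"rz":0,"claw":-1},{"tx":0.01,"ty":-0.02,"tz":0.35,"rx":0,"ry":0,"rz":0,"claw":-1},{"tx":0.01,"ty":-0.02,"tz":0.45,"rx":0,"ry":0,"rz":0,"claw":-1},{"tx":0.01,"ty":-0.02,"tz":0.5,"rx":0,"ry":0,"rz":0,"claw":-1},{"tx":0.01,"ty":-0.02,"tz":0.5,"rx":0,"ry":0,"rz":0,"claw":-1},{"tx":0.01,"ty":-0.02,"tz":0.5,"rx":0,"ry":0,"rz":0,"claw":-1}]}}

```text
t: 17.8
eef_pos: [0.5875, -0.1032, 0.0108]
tool_rot: [0.0, 1.0, -0.016, 0.0]
ft_force: [0.1, 0.3, -0.1]
finger_gap: 0.445
```

Call:
{"api": "play_rows", "payload": {"rows": [{"tx":0,"ty":0,"tz":0,"rx":0,"ry":0,"rz":0,"claw":0.1},{"tx":0,"ty":0,"tz":0,"rx":0,"ry":0,"rz":0,"claw":0.1},{"tx":0,"ty":0,"tz":0,"rx":0,"ry":0,"rz":0,"claw":0.1},{"tx":0,"ty":0,"tz":0,"rx":0,"ry":0,"rz":0,"claw":0.1}]}}

```text
t: 18.13
eef_pos: [0.5877, -0.1032, 0.0111]
tool_rot: [0.0, 1.0, -0.016, 0.0]
ft_force: [-0.4, 0.1, -0.8]
finger_gap: 0.548
```

Call:
{"api": "play_rows", "payload": {"rows": [{"tx":0,"ty":0,"tz":-0.2,"rx":0,"ry":0,"rz":0,"claw":0.1},{"tx":0,"ty":0,"tz":-0.6,"rx":0,"ry":0,"rz":0,"claw":0.1},{"tx":0,"ty":0,"tz":-0.6,"rx":0,"ry":0,"rz":0,"claw":0.1},{"tx":0,"ty":0,"tz":-0.6,"rx":0,"ry":0,"rz":0,"claw":0.1}]}}

```text
t: 18.47
eef_pos: [0.5888, -0.1034, 0.0734]
tool_rot: [0.001, 1.0, -0.016, 0.002]
ft_force: [0.6, 0.6, -0.6]
finger_gap: 0.544
```

Call:
{"api": "play_rows", "payload": {"rows": [{"tx":-0.65,"ty":0,"tz":0,"rx":0,"ry":0,"rz":0,"claw":-1},{"tx":-0.65,"ty":0,"tz":0,"rx":0,"ry":0,"rz":0,"claw":-1},{"tx":-0.65,"ty":0,"tz":0,"rx":0,"ry":0,"rz":0,"claw":-1},{"tx":-0.65,"ty":0,"tz":0,"rx":0,"ry":0,"rz":0,"claw":-1},{"tx":-0.65,"ty":0,"tz":0,"rx":0,"ry":0,"rz":0,"claw":-1}]}}

```text
t: 18.88
eef_pos: [0.5244, -0.1013, 0.0729]
tool_rot: [0.001, 1.0, -0.016, 0.003]
ft_force: [0.2, -0.6, 0.6]
finger_gap: 0.231
```

```bash
python3 go.py 524 -100.5 13 -1.7
python3 - <<'E'
from h import *
c=bot.capture("scene")
for b in blobs(c,"yellow",.02): print(*b)
cv2.imwrite("pics/y1.png",cv2.resize(c["img"][100:220,100:260],(800,600),interpolation=cv2.INTER_CUBIC))
c=bot.capture("top")
for b in blobs(c,"yellow",.021): print(*b)
E
```

```text
t 18.88 shift [-0.007 -0.009  0.599] turn [ 0.004 -0.01  -0.007] pos [ 524.4 -101.3   72.9] F [ 0.2 -0.6  0.6] gap 21.7
[183. 172.] [ 588.2 -102.2] [53.1 88.8] -1.9
[113.  79.] [ 600.5 -703.1] [111.2 176. ] 29.5
```

View pics/y1.png

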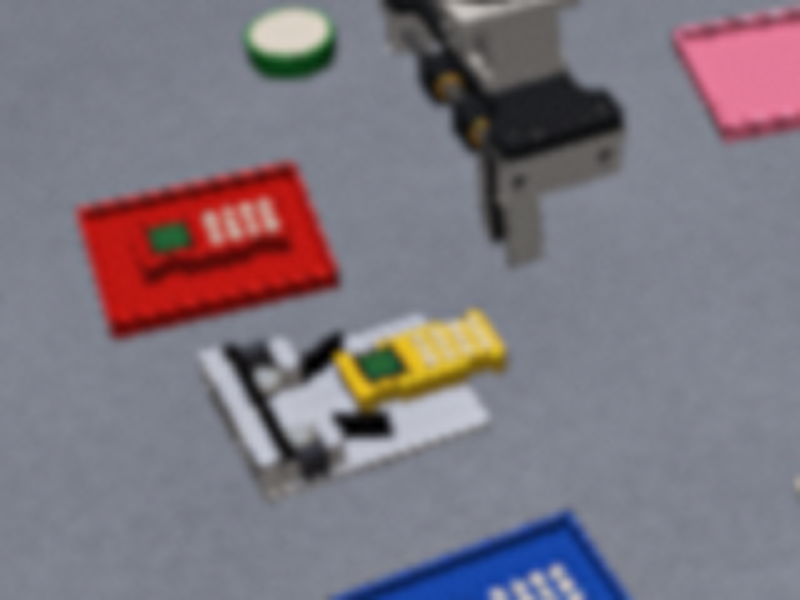

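The yellow phone lies flat on the plate with its nose in the funnel mouth (420,360). I'll lower the closed fingers behind it and push.

Call:
{"api": "play_rows", "payload": {"rows": [{"tx":-0.01,"ty":-0.01,"tz":0.2,"rx":0,"ry":-0.01,"rz":0,"claw":-1},{"tx":-0.01,"ty":-0.01,"tz":0.4,"rx":0,"ry":-0.01,"rz":0,"claw":-1},{"tx":-0.01,"ty":-0.01,"tz":0.55,"rx":0,"ry":-0.01,"rz":0,"claw":-1},{"tx":-0.01,"ty":-0.01,"tz":0.6,"rx":0,"ry":-0.01,"rz":0,"claw":-1},{"tx":-0.01,"ty":-0.01,"tz":0.6,"rx":0,"ry":-0.01,"rz":0,"claw":-1},{"tx":-0.01,"ty":-0.01,"tz":0.6,"rx":0,"ry":-0.01,"rz":0,"claw":-1}]}}

```text
t: 19.48
eef_pos: [0.5243, -0.1004, 0.0132]
tool_rot: [0.001, 1.0, -0.016, 0.0]
ft_force: [0.0, -0.3, 0.9]
finger_gap: 0.004
```

Call:
{"api": "play_rows", "payload": {"rows": [{"tx":0.05,"ty":0,"tz":0,"rx":0,"ry":0,"rz":0,"claw":-1},{"tx":0.1,"ty":0,"tz":0,"rx":0,"ry":0,"rz":0,"claw":-1},{"tx":0.15,"ty":0,"tz":0,"rx":0,"ry":0,"rz":0,"claw":-1},{"tx":0.2,"ty":0,"tz":0,"rx":0,"ry":0,"rz":0,"claw":-1},{"tx":0.25,"ty":0,"tz":0,"rx":0,"ry":0,"rz":0,"claw":-1},{"tx":0.3,"ty":0,"tz":0,"rx":0,"ry":0,"rz":0,"claw":-1},{"tx":0.35,"ty":0,"tz":0,"rx":0,"ry":0,"rz":0,"claw":-1},{"tx":0.35,"ty":0,"tz":0,"rx":0,"ry":0,"rz":0,"claw":-1}]}}

```text
t: 20.15
eef_pos: [0.5601, -0.1016, 0.0132]
tool_rot: [0.001, 1.0, -0.016, 0.0]
ft_force: [-0.6, 0.1, -0.3]
finger_gap: 0.006
```

```bash
python3 go.py 591 -102.5 13 -1.7
python3 - <<'E'
from h import *
c=bot.capture("scene")
for b in blobs(c,"yellow",.02): print(*b)
cv2.imwrite("pics/y2.png",cv2.resize(c["img"][130:210,120:227],(800,600),interpolation=cv2.INTER_CUBIC))
E
```

```text
t 20.15 shift [ 0.309 -0.001  0.002] turn [ 0.004 -0.001 -0.006] pos [ 560.1 -101.6   13.2] F [-0.6  0.1 -0.3] gap 0.6
[174. 175.] [ 615.6 -102.5] [57. 91.] -1.8
[113.  79.] [ 600.5 -702.9] [111.9 176.5] 28.6
```

View pics/y2.png

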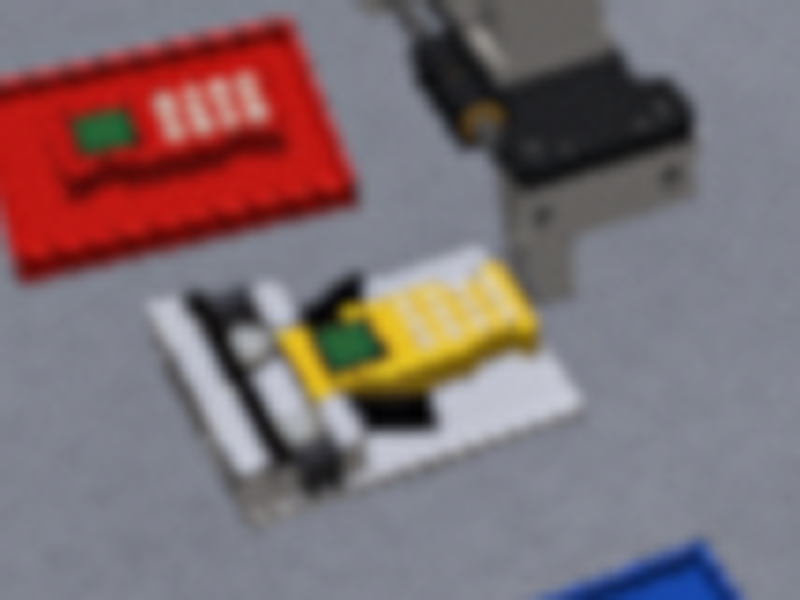

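The nose has entered the channel straight (300,360), with about 30 mm to go. I'll push slowly through the balls to the stop.

Call:
{"api": "play_rows", "payload": {"rows": [{"tx":0.04,"ty":0,"tz":0,"rx":0,"ry":0,"rz":0,"claw":-1},{"tx":0.08,"ty":0,"tz":0,"rx":0,"ry":0,"rz":0,"claw":-1},{"tx":0.12,"ty":0,"tz":0,"rx":0,"ry":0,"rz":0,"claw":-1},{"tx":0.16,"ty":0,"tz":0,"rx":0,"ry":0,"rz":0,"claw":-1},{"tx":0.2,"ty":0,"tz":0,"rx":0,"ry":0,"rz":0,"claw":-1},{"tx":0.24,"ty":0,"tz":0,"rx":0,"ry":0,"rz":0,"claw":-1},{"tx":0.26,"ty":0,"tz":0,"rx":0,"ry":0,"rz":0,"claw":-1}]}}

```text
t: 20.78
eef_pos: [0.5864, -0.1024, 0.0132]
tool_rot: [0.001, 1.0, -0.016, 0.001]
ft_force: [0.7, 0.3, -0.7]
finger_gap: 0.008
```

Call:
{"api": "play_rows", "payload": {"rows": [{"tx":0.02,"ty":0,"tz":0,"rx":0,"ry":0,"rz":0,"claw":-1},{"tx":0.03,"ty":0,"tz":0,"rx":0,"ry":0,"rz":0,"claw":-1},{"tx":0.03,"ty":0,"tz":0,"rx":0,"ry":0,"rz":0,"claw":-1}]}}

```text
t: 21.03
eef_pos: [0.5885, -0.1024, 0.0131]
tool_rot: [0.001, 1.0, -0.016, -0.001]
ft_force: [-7.9, 1.0, 4.9]
finger_gap: 0.007
```

```bash
python3 go.py 591 -102.5 13 -1.7
python3 - <<'E'
from h import *
c=bot.capture("scene")
for b in blobs(c,"yellow",.02): print(*b)
E
```

```text
t 21.03 shift [0.025 0.    0.001] turn [ 0.003  0.004 -0.005] pos [ 588.5 -102.4   13.1] F [-7.9  1.   4.9] gap 0.7
[168. 177.] [ 634.5 -104.7] [52.8 72.7] -16.4
[113.  79.] [ 600.8 -702.9] [111.2 176.7] 29.5
```

Call:
{"api": "play_rows", "payload": {"rows": [{"tx":0.02,"ty":0,"tz":0,"rx":0,"ry":0,"rz":0,"claw":-1},{"tx":0.02,"ty":0,"tz":0,"rx":0,"ry":0,"rz":0,"claw":-1},{"tx":0.02,"ty":0,"tz":0,"rx":0,"ry":0,"rz":0,"claw":-1}]}}

```text
t: 21.33
eef_pos: [0.5886, -0.1024, 0.013]
tool_rot: [0.001, 1.0, -0.016, -0.003]
ft_force: [-16.1, 0.1, 11.8]
finger_gap: 0.006
```

```bash
python3 go.py 591 -102.5 13 -1.7
python3 - <<'E'
from h import *
c=bot.capture("scene")
cv2.imwrite("pics/y3.png",cv2.resize(c["img"][130:210,120:227],(800,600),interpolation=cv2.INTER_CUBIC))
E
```

```text
t 21.33 shift [0.024 0.    0.   ] turn [ 0.002  0.014 -0.005] pos [ 588.6 -102.4   13. ] F [-16.1   0.1  11.8] gap 0.5
```

View pics/y3.png

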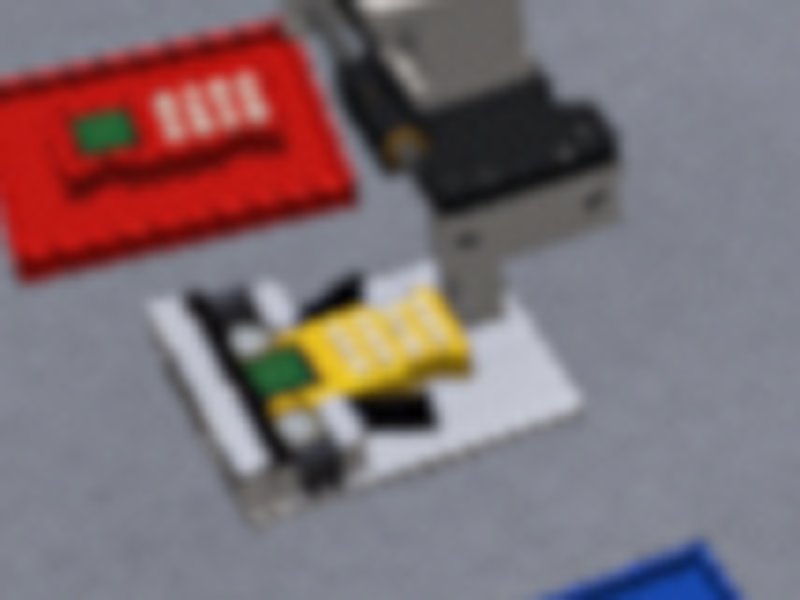

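The phone's nose is under the cap (270,375). It met a stiff stop at 16 N with no further motion, well above the 3–4 N the balls resist. I'll back off, lift clear, and check.

Call:
{"api": "play_rows", "payload": {"rows": [{"tx":-0.2,"ty":0,"tz":0,"rx":0,"ry":0,"rz":0,"claw":-1},{"tx":-0.4,"ty":0,"tz":0,"rx":0,"ry":0,"rz":0,"claw":-1},{"tx":-0.4,"ty":0,"tz":-0.4,"rx":0,"ry":0,"rz":0,"claw":-1},{"tx":-0.4,"ty":0,"tz":-0.9,"rx":0,"ry":0,"rz":0,"claw":-1},{"tx":-0.4,"ty":0,"tz":-0.9,"rx":0,"ry":0,"rz":0,"claw":-1}]}}

```text
t: 21.8
eef_pos: [0.5516, -0.1016, 0.1098]
tool_rot: [0.002, 1.0, -0.016, 0.001]
ft_force: [0.5, -0.7, 0.7]
finger_gap: 0.005
```

Call:
{"api": "play_rows", "payload": {"rows": [{"tx":-1,"ty":1,"tz":-0.2,"rx":0,"ry":0,"rz":0,"claw":-1},{"tx":-1,"ty":1,"tz":-0.2,"rx":0,"ry":0,"rz":0,"claw":-1},{"tx":-1,"ty":1,"tz":-0.2,"rx":0,"ry":0,"rz":0,"claw":-1},{"tx":-1,"ty":1,"tz":-0.2,"rx":0,"ry":0,"rz":0,"claw":-1},{"tx":-1,"ty":1,"tz":-0.2,"rx":0,"ry":0,"rz":0,"claw":-1},{"tx":-1,"ty":1,"tz":-0.2,"rx":0,"ry":0,"rz":0,"claw":-1}]}}

```text
t: 22.3
eef_pos: [0.4485, -0.1989, 0.1304]
tool_rot: [0.002, 1.0, -0.017, 0.001]
ft_force: [-0.4, 0.4, 0.1]
finger_gap: 0.003
```

Run:
```python
from h import *
c=bot.capture("top")
print(bot.observe()["eef_pos"])
for b in blobs(c,"yellow",.021): print(*b)
cv2.imwrite("pics/y4.png",cv2.resize(c["img"][80:145,295:360],None,fx=9,fy=9,interpolation=cv2.INTER_CUBIC))
cv2.imwrite("pics/t4.png",cv2.resize(c["img"],(800,600)))
```

```text
[ 0.44887661 -0.19821545  0.13002394]
[327. 109.] [ 639.4 -106.4] [41.9 82. ] 1.0
```

View pics/y4.png

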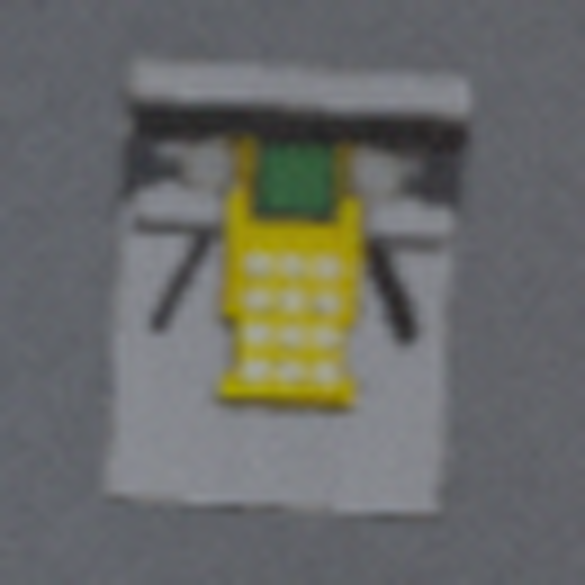

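View pics/t4.png

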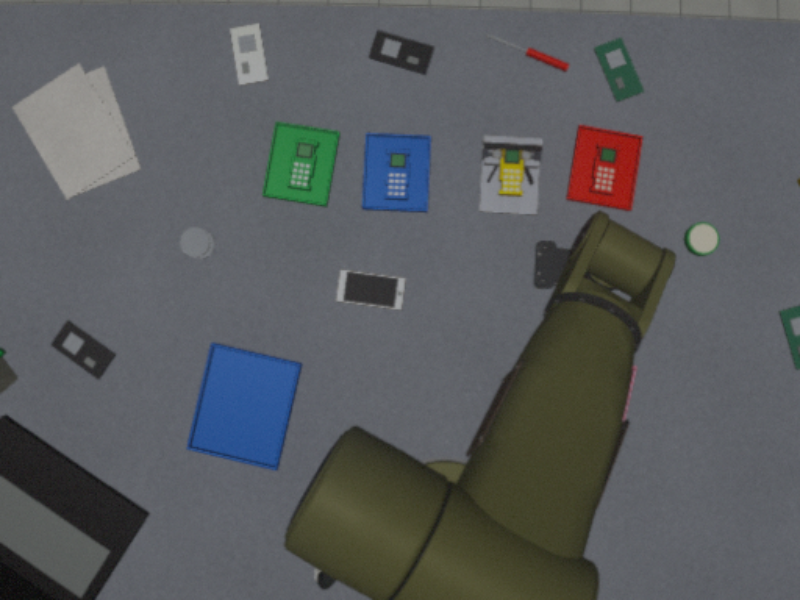

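The yellow phone sits in the holder with the balls in its front notches, at (205,170) and (375,175). Its rear edge works out at x≈598 mm, so its centre is at about 643.4 mm against an estimated holder origin of 643.8 mm. The other three lie in their trays, the touch phone and spool haven't moved, and the robot is clear. I'm handing the job in.

```bash
python3 -c "
from station import bot
print(bot.job_done())"
```

```text
the job is handed in; nothing more can be done
None
```

I put the green, blue and red phones face up in their own trays. Then I laid the yellow phone on the holder plate and pushed it in from behind with closed fingers, under the cap, until it stopped. I handed the job in at about 22 s of simulated time; no verdict was reported.

**Last checks**
- **Trays:** the last top picture shows all three phones lying well inside their trays, roughly centred. I judged flatness from the pictures; I did not measure tilt.
- **Holder:** the yellow phone met a hard stop at about 16 N, well above the 3–4 N the balls resist. The balls sit in its front notches, and its centre measures about 0.4 mm short of the estimated holder origin along x.
- **Sideways position:** the automatic outline measurement put the yellow phone about 2.4 mm off the holder's centre line. A hand estimate from the picture gave about 1 mm. Both are inside the 4 mm limit.
- **Other objects:** the touch phone and solder spool look exactly where they started, and the arm finished clear of everything.

My first move calls were refused because they left out some of the row's numbers. Nothing moved, and I re-sent them complete. No check failed.

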